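# Ready the cord measuring machine for threading

## Robot

A 6-joint arm with a two-finger parallel gripper is mounted at the origin on the work surface. World frame = base frame: x ahead of the robot, y to its left, z up, the work surface at z = 0. Lengths are in mm, angles in rad, forces in N, time in s.
With the tool pointing down it reaches from about 300 to 950 mm from the base axis. Payload 3.1 kg.
Tool frame: the origin (TCP) lies midway between the tips of the shut fingers; the grasp point (between the pads) lies 19 mm behind it (bot.grasp_offset is the distance from the TCP to the grasp point, in mm); z points along the fingers, y is the line along which they close (so a half turn about z gives the same grasp; the last joint's range is limited). The gripper opens to 85 mm and grips with 20 to 120 N. Pads are 22 mm wide; open, the fingers measure 114 mm over their backs; the gripper's body (76 mm by 85 mm) begins 54 mm behind the grasp point. The pads swing forward as they close: fully open they stand 13 mm farther back than shut.
Start: joints at [-1.362, 0.308, 1.634, -0, 1.2, -0.07], TCP at [171.974, -600.88, 231.272] pointing down, gripper open.
Joint ranges: [-3.06, 3.06], [-0.79, 1.96], [0.05, 2.63], [-1.19, 4.34], [0.05, 2.64], [-2.94, 2.94]. Speed limits (rad/s): [2.79, 2.79, 3.14, 3.14, 3.14, 3.14].

## Interface

Orientations are given as a unit quaternion [x, y, z, w].
In Python, from plant import bot gives the robot as it stands.
- The arm moves only by the tool step_arm, never from a script. Its argument "increments" is a list of rows, each a list of 5 numbers: the shift along the world's x, y, z in m, then the turn about the world's z in rad, then the finger opening in m, from 0 to 0.0854. A call has 1 to 12 rows; each row shifts and turns the commanded pose from where the row before left it; what a row does not reach is not made up. A row lasts 1/10 s, in which the tool goes at most 50 mm and 8.59 degrees, less where a joint would pass 70% of its speed; a pose out of reach is approached as far as the arm can. A call with a gripper value outside its range is refused whole. The fingers move at their own pace and stop on an object; the grip force is fixed at half the most. Time passes only in rows, so rows that do not move let the fingers close. It gives the time, the measured TCP pose, the force, the opening and the grip force at its end, in the units of the state.
- bot.get_state(): the state, without advancing time (a new reading comes with each control period).
- bot.grab_frame(name): name is "side" or "top"; returns a dict with "color" (384x512x3 uint8, blue, green, red), "fx", "fy", "cx", "cy" (pixels), "dist_coeffs" ([k1, k2, p1, p2, k3] as OpenCV has them; the pictures are not rectified), "cam_to_world" (4x4, takes a point from camera to world coordinates). Camera axes: x right, y down, z forward; pixel columns grow to the right and rows downward; lengths in mm; the calibration is good to about 2 mm. A picture is of the moment at which its call begins. There is no depth.
- bot.job_done(): hands the job in; it is judged then, once.
The state is a dict: "time_s": time; "joint_pos": joint angles; "qvel": joint speeds; "joint_torque": joint torques, N m; "eef_pos": TCP position; "ee_rot": TCP orientation; "ft_force": force on the tool from outside, world axes, zero at the start; "moment": the same for the moment, N m; "grip_width": opening from 0.0 (shut) to 1.0 (fully open); "finger_force": force on a finger pad.
Only numpy, scipy, OpenCV 4.12 (cv2) and the standard library are available. Lean on these libraries where they do the work, as an engineer would, in place of code of your own. Each camera call takes 0.05 s, during which the arm holds its last target. There are 200 camera calls.

## Task

The fresh rollers are in the cord measuring machine's drawer: with the cover still down, push the drawer fully home. Then lift the sprung cover by its yellow handle until its red pointer stands at the green mark on the white dial, and hold it there so that cord can be threaded; finish while still holding it, for it springs shut when let go. Do not shift the green mark, and leave the reels, the tub and the screwdriver where they are.

Things in the scene. Friction and masses are not known exactly. Their poses are not given: they have to be found in the camera images.
- machine: Cord measuring machine fixed to the bench. Grey base x -130..+90, y +-110, 90 mm high. Origin on the bench; x from drawer front to dial, y towards the cover hinge. Shut blue cover (hollow hood): x -68..+88, y -91..+94, z 92..132 mm; the base top ahead of it is bare. White dial: upright arc plate at x 122..126, radius 140..170 mm about the hinge line, 0 to 1 rad above level.
- drawer (a joint): How far the blue-fronted drawer at the machine's front stands out, in m: 0 fully home, up to 0.09; starts 0.035 to 0.06 out. It slides straight along the machine's x (push towards +x) with about 2 N of friction and stays where it is left.
- drawer_face (a point): Middle of the drawer's flat front face, 51 mm above the bench; the face is 150 mm wide and 62 mm high (z 20 to 82 mm). Axes as the machine's. With the drawer home it stands at x = -138 mm in the machine's frame.
- cover (a joint): Angle of the blue cover in rad: 0 shut (level), grows as it is lifted, stop at 1.25. A spring (0.5 N m per rad, 0.5 N m already at 0) and its weight (0.4 kg) push it shut; about 4 to 8 N upward at the handle lifts and holds it.
- cover_handle (a point): Middle of the cover's yellow handle: a round bar 14 mm thick along the machine's x, 82 mm clear between its end posts. Its axis is 42 mm above the cover's top and, with the cover shut, 174 mm above the bench, 145 mm from the hinge line sideways (-y) and 82 mm above it. Axes as the machine's when shut; turns with the cover.
- cover_hinge (a point): Point on the hinge line, 92 mm above the bench, in line with the handle's middle. The hinge line runs along the machine's x at its y = +94 mm; the free edge (-y side) rises as the cover opens. Axes turn with the cover.
- pointer_tip (a point): Tip of the cover's red pointer, 140 mm from the hinge line, in front of (beyond) the dial as seen from its far side; turns with the cover: level with the hinge at 0. Axes turn with the cover.
- mark (a joint): Angle in rad at which the green mark is set on the dial, measured like the cover's angle: the pointer stands at the mark when the two joints read alike. 0.4 to 0.75; stays put unless pushed.
- mark_tip (a point): Inner tip of the green mark (34 mm long radial clip with a ball at its outer end), 140 mm from the hinge line, where the pointer's tip should come. Axes turn with the mark; its y points to the hinge.
- reel_green: Bystander: white-flanged reel wound green, 76 mm across, 70 mm high, upright. Origin under its middle.
- reel_orange: Bystander: the same reel wound orange. Origin under its middle.
- tub: Bystander: open grey plastic tub 120 x 80 x 50 mm. Origin under its middle.
- screwdriver: Bystander: screwdriver lying along its x, about 200 mm long. Origin under its middle.

How it is judged (in metres and radians):
On the way:
1. the drawer is fully home while the cover is still down (value of joint drawer below 0.004 m and value of joint cover below 0.1 rad), for 0.2 s.
At the end, for the whole second after the job is handed in: The fingers hold the cover still (over 1 N on it, no bystander touching it), the pointer's tip within 10 mm (about 4 degrees) of the mark's tip; the drawer within 5 mm of fully home, the mark within 6 mm and each bystander within 30 mm of where it started (distance between pointer_tip and mark_tip below 0.01 m and velocity of joint cover between -0.05 and 0.05 rad/s and contact force between the fingers and cover above 1 N and value of joint drawer below 0.005 m and contact force between each of reel_green, reel_orange, tub, screwdriver and cover below 0.1 N and not (distance of reel_green from where it was at the start of the episode above 0.03 m) and not (distance of reel_orange from where it was at the start of the episode above 0.03 m) and not (distance of tub from where it was at the start of the episode above 0.03 m) and not (distance of screwdriver from where it was at the start of the episode above 0.03 m) and not (distance of mark_tip from where it was at the start of the episode above 0.006 m)); the arm keeps its last pose, push and grip.
It fails at once if the green mark is pushed along the dial (distance of mark_tip from where it was at the start of the episode above 0.006 m).
It fails at once if the reel green is shifted (distance of reel_green from where it was at the start of the episode above 0.03 m).
It fails at once if the reel orange is shifted (distance of reel_orange from where it was at the start of the episode above 0.03 m).
It fails at once if the tub is shifted (distance of tub from where it was at the start of the episode above 0.03 m).
It fails at once if the screwdriver is shifted (distance of screwdriver from where it was at the start of the episode above 0.03 m).
It also fails if it takes over 51 s, if anything falls off the work surface, if the arm or the gripper's body presses on something with over 40 N, if the wrist force passes 120 N, or if a joint passes its speed limit or range.

## Working session

There is one attempt and no reset: what is moved stays moved. The work goes in short steps, Python scripts to look and compute and a tool call to move; the robot and the scene stay as the last step left them, time stands still between calls to the robot, and variables do not carry over. Pictures are saved under pics/ and viewed, at most 10 in all, crops included, and the job is handed in when it is done.

Besides the shell and the picture viewer there is one more tool, called after "Emit:" as name(argument=value, ...) on one line, values as JSON. step_arm: Moves the arm, as the interface text tells. Its arguments: {"type":"object","properties":{"increments":{"type":"array","items":{"type":"array","items":{"type":"number"}}}},"required":["increments"]}

```bash
mkdir -p pics
cat > h.py <<'E'
import numpy as np,cv2,pickle
def grab(n,out):
    from plant import bot
    f=bot.grab_frame(n); cv2.imwrite(f'pics/{out}.png',f['color']); pickle.dump(f,open(f'{out}.pkl','wb')); return f
def KD(f): return np.array([[f['fx'],0,f['cx']],[0,f['fy'],f['cy']],[0,0,1.]]),np.array(f['dist_coeffs'],float)
def ray(f,p):
    K,D=KD(f); q=cv2.undistortPoints(np.array([[p]],float),K,D)[0,0]; T=np.array(f['cam_to_world'])
    return T[:3,3],T[:3,:3]@np.array([q[0],q[1],1])
def atz(f,p,z):
    o,d=ray(f,p); return o+d*(z-o[2])/d[2]
def proj(f,P):
    K,D=KD(f); W=np.linalg.inv(np.array(f['cam_to_world']))
    return cv2.projectPoints(np.atleast_2d(np.array(P,float)),cv2.Rodrigues(W[:3,:3])[0],W[:3,3],K,D)[0][:,0]
E
python3 - <<'E'
from h import *
for n in('side','top'):
    f=grab(n,n+'0'); print(n,np.round(f['cam_to_world'],2).tolist(),f['fx'])
    cv2.imwrite(f'pics/{n}0b.png',cv2.resize(f['color'],(800,600),interpolation=cv2.INTER_CUBIC))
E
```

```text
side [[0.98, -0.13, 0.13, 397.38], [-0.19, -0.62, 0.77, -948.56], [-0.02, -0.78, -0.63, 911.14], [0.0, 0.0, 0.0, 1.0]] 418.9015559178553
top [[0.03, -1.0, 0.09, 519.45], [-1.0, -0.02, 0.01, -1.59], [-0.01, -0.09, -1.0, 1109.26], [0.0, 0.0, 0.0, 1.0]] 367.16149158268007
```

View pics/top0b.png

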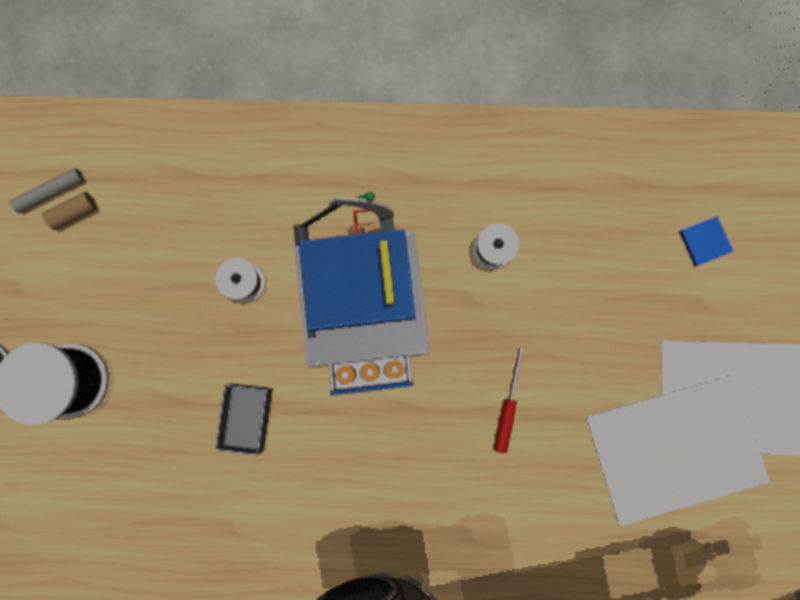

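View pics/side0b.png

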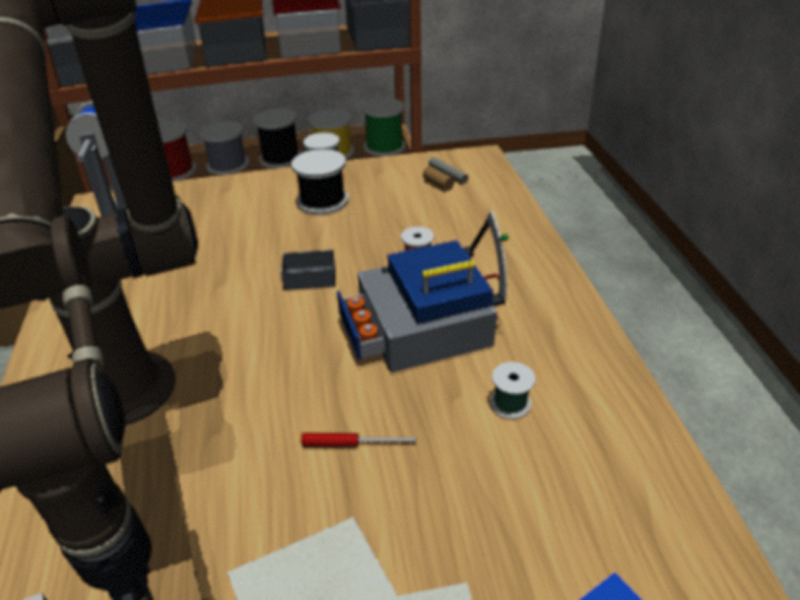

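The top view shows the machine with its drawer towards the robot. Positions in the 800x600 image: drawer edge (331,393)-(412,384), cover corners around (300,241)..(414,318), yellow handle (384,241)-(389,304), green mark ball (370,196). The side view shows the ball at (504,237). Next I'll crop in closer.

Run:
```python
from h import *
t=cv2.imread('pics/top0.png')[115:260,180:285]; s=cv2.imread('pics/side0.png')[130:240,210:335]
a=cv2.resize(t,None,fx=4,fy=4,interpolation=cv2.INTER_CUBIC); b=cv2.resize(s,None,fx=6,fy=5.4545,interpolation=cv2.INTER_CUBIC)
b=cv2.resize(s,None,fx=6,fy=6,interpolation=cv2.INTER_CUBIC)[:600]
cv2.imwrite('pics/t1.png',a);cv2.imwrite('pics/s1.png',b)
```

```text
(no output)
```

View pics/t1.png

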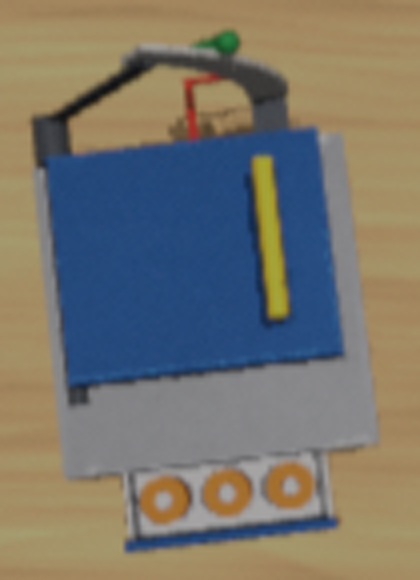

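View pics/s1.png

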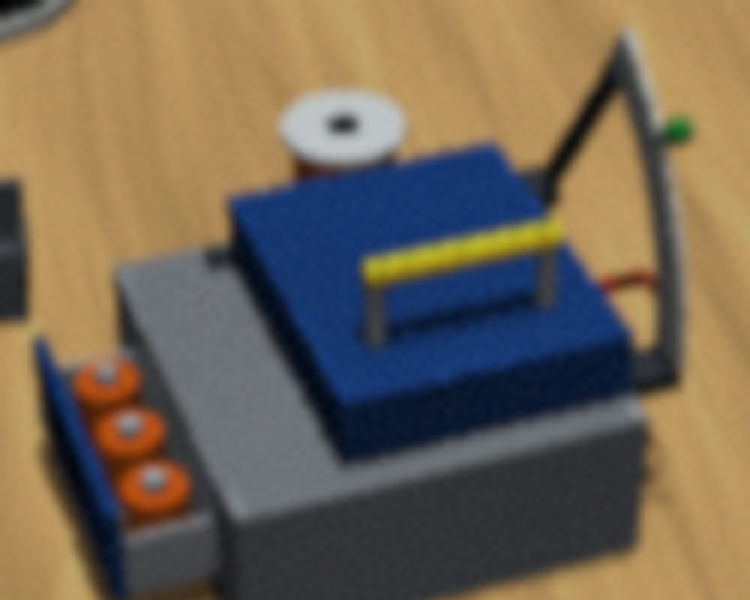

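In the crops, the ball is at (228,42) in the top one and (679,130) in the side one, and all the cover, base and handle corners can be read. Fitting the pose next.

```bash
cat > fit.py <<'E'
from h import *
from scipy.optimize import least_squares
T=pickle.load(open('top0.pkl','rb'));S=pickle.load(open('side0.pkl','rb'))
tp=lambda u,v:((u+.5)/4-.5+180,(v+.5)/4-.5+115)
sp=lambda u,v:((u+.5)/6-.5+210,(v+.5)/6-.5+130)
M=[(88,94,132),(88,-91,132),(-68,-91,132),(-68,94,132),(-130,110,90),(-130,-110,90)]
tq=[tp(*p) for p in[(48,158),(316,129),(342,356),(69,384),(66,478),(376,443)]]
sq=[sp(*p) for p in[(497,146),(629,335),(347,400),(231,200),(118,268),(240,518)]]
def W(m,P):
    c,s=np.cos(m[2]),np.sin(m[2]); P=np.atleast_2d(P).astype(float)
    return np.c_[m[0]+c*P[:,0]-s*P[:,1],m[1]+s*P[:,0]+c*P[:,1],P[:,2]]
r=lambda m:np.r_[(proj(T,W(m,M))-tq).ravel(),(proj(S,W(m,M))-sq).ravel()]
s=least_squares(r,[600,0,0.],loss='soft_l1',x_scale=[1,1,.01]); m=s.x
if __name__=='__main__':
    print('pose',m.round(3)); print(r(m).reshape(-1,2).round(1).tolist())
    # handle
    print('handle',W(m,[(0,-51,174)]).round(1))
    for a in[tp(262,157),tp(277,319)]: print('h end',atz(T,a,181).round(1))
    for a in[sp(365,268),sp(563,232)]: print('h end s',atz(S,a,174).round(1))
    inv=lambda p:(np.array([[np.cos(m[2]),np.sin(m[2])],[-np.sin(m[2]),np.cos(m[2])]])@(np.asarray(p)[:2]-m[:2]))
    for a in[tp(262,157),tp(277,319)]: print('mach',inv(atz(T,a,181)).round(1))
    for a in[sp(365,268),sp(563,232)]: print('mach',inv(atz(S,a,174)).round(1))
    for a in[tp(127,547),tp(337,521)]: print('drawer top edge',inv(atz(T,a,82)).round(1))
    o1,d1=ray(T,tp(228,42));o2,d2=ray(S,sp(679,130))
    A=np.linalg.lstsq(np.c_[d1,-d2],o2-o1,rcond=None)[0]; p=o1+d1*A[0];q=o2+d2*A[1]
    b=(p+q)/2; bm=inv(b); print('ball',b.round(1),np.linalg.norm(p-q).round(1),bm.round(1))
    print('angle',np.arctan2(b[2]-92,94-bm[1]),'rad',np.hypot(b[2]-92,94-bm[1]))
E
python3 fit.py
```

```text
pose [6.35038e+02 6.64950e+01 1.35000e-01]
[[-0.6, -0.6], [0.5, -0.9], [0.5, -0.4], [-0.2, 0.2], [-0.7, 0.3], [0.9, 0.3], [0.1, -1.0], [1.4, -0.1], [-0.6, 0.5], [-0.4, -0.6], [-0.5, -0.3], [-0.7, 0.6]]
handle [[641.9  16.  174. ]]
h end [702.2  24.  181. ]
h end [598.3  11.7 181. ]
h end s [601.4  16.5 174. ]
h end s [704.1  24.7 174. ]
mach [ 60.9 -51.2]
mach [-43.7 -49.3]
mach [-40.1 -45. ]
mach [ 62.8 -50.7]
drawer top edge [-181.5   71.7]
drawer top edge [-179.6  -75. ]
ball [768.5  46.2 211.7] 0.3 [129.6 -38. ]
angle 0.73657812115079 rad 178.2379007041289
```

Run:
```python
from fit import *
from plant import bot
from scipy.spatial.transform import Rotation as R
s=bot.get_state(); print(s['time_s'],s['eef_pos'],R.from_quat(s['ee_rot']).as_matrix().round(3).tolist(),s['ft_force'])
print(W(m,[(-225,0,45),(-192,0,45),(-138,0,45),(10,-51,174),(10,41.7,250)]).round(1).tolist())
for n,f,p,z in[('drv',T,(505*.64,425*.64),15),('tub',T,(245*.64,418*.64),50),('reelG',T,(498*.64,243*.64),70)]: print(n,atz(f,p,z).round())
```

```text
0.1 [ 171.80064544 -600.12608962  230.13313654] [[0.961, 0.275, -0.0], [0.275, -0.961, 0.002], [0.0, -0.002, -1.0]] [ 0.31725182  0.04677349 -0.23216315]
[[412.1, 36.2, 45.0], [444.8, 40.7, 45.0], [498.3, 47.9, 45.0], [651.8, 17.3, 174.0], [639.3, 109.2, 250.0]]
drv [ 389. -210.   15.]
tub [393. 271.  50.]
reelG [ 724. -184.   70.]
```

Emit:
step_arm(increments=[[0.015, 0.02, 0, -0.02, 0], [0.015, 0.04, 0, -0.02, 0], [0.015, 0.04, 0, -0.02, 0], [0.015, 0.04, 0, -0.02, 0], [0.015, 0.04, 0, -0.02, 0], [0.015, 0.04, 0, -0.02, 0], [0.015, 0.04, 0, -0.024, 0], [0.015, 0.04, 0, 0, 0], [0.015, 0.04, 0, 0, 0], [0.015, 0.04, 0, 0, 0], [0.015, 0.04, 0, 0, 0], [0.015, 0.04, 0, 0, 0]])

```text
time_s: 1.3
eef_pos: [351.9, -139.1, 231.1]
ee_rot: [0.998, 0.067, 0.0, 0.0]
ft_force: [0.4, -0.5, 0.1]
grip_width: 0.002
finger_force: 0.0
```

Emit:
step_arm(increments=[[0.015, 0.04, 0, 0, 0], [0.015, 0.04, 0, 0, 0], [0.015, 0.04, 0, 0, 0], [0.01, 0.04, 0, 0, 0], [0.005, 0.016, 0, 0, 0], [0, 0, 0, 0, 0], [0, 0, 0, 0, 0]])

```text
time_s: 2.0
eef_pos: [411.5, 35.0, 230.9]
ee_rot: [0.998, 0.068, -0.001, 0.0]
ft_force: [-0.2, -0.8, -0.0]
grip_width: 0.004
finger_force: 0.0
```

Emit:
step_arm(increments=[[0, 0, -0.03, 0, 0], [0, 0, -0.03, 0, 0], [0, 0, -0.03, 0, 0], [0, 0, -0.03, 0, 0], [0, 0, -0.03, 0, 0], [0, 0.001, -0.03, 0, 0], [0, 0, 0, 0, 0], [0.01, 0.0014, 0, 0, 0], [0.01, 0.0014, 0, 0, 0], [0, 0, 0, 0, 0]])

```text
time_s: 3.0
eef_pos: [436.7, 38.7, 53.8]
ee_rot: [0.998, 0.067, 0.004, 0.0]
ft_force: [1.2, -0.3, 0.0]
grip_width: 0.003
finger_force: 0.0
```

Run:
```python
from h import *
f=grab('side','s2'); c=f['color'][110:270,180:350]
cv2.imwrite('pics/s2c.png',cv2.resize(c,None,fx=3.7,fy=3.7,interpolation=cv2.INTER_CUBIC))
```

```text
(no output)
```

View pics/s2c.png

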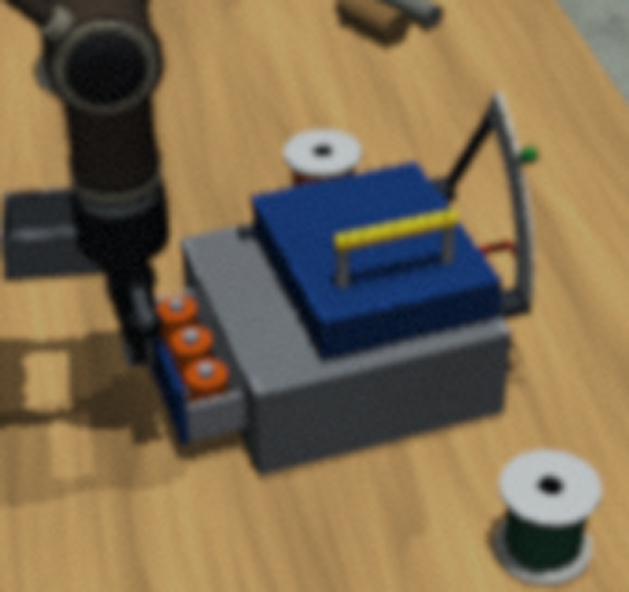

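The fingers stand just in front of the middle of the drawer face, so I can push.

Emit:
step_arm(increments=[[0.005, 0.0007, 0, 0, 0], [0.005, 0.0007, 0, 0, 0], [0.005, 0.0007, 0, 0, 0], [0.005, 0.0007, 0, 0, 0], [0.005, 0.0007, 0, 0, 0], [0.005, 0.0007, 0, 0, 0], [0.005, 0.0007, 0, 0, 0], [0.005, 0.0007, 0, 0, 0]])

```text
time_s: 3.85
eef_pos: [472.2, 44.8, 51.1]
ee_rot: [0.998, 0.067, -0.0, -0.0]
ft_force: [-2.3, 0.3, 1.0]
grip_width: 0.001
finger_force: 1.1
```

Emit:
step_arm(increments=[[0.003, 0.0004, 0, 0, 0], [0.002, 0.0003, 0, 0, 0], [0, 0, 0, 0, 0]])

```text
time_s: 4.15
eef_pos: [477.6, 45.2, 51.3]
ee_rot: [0.998, 0.067, 0.0, 0.0]
ft_force: [-0.5, 1.2, 0.2]
grip_width: 0.001
finger_force: 0.3
```

Emit:
step_arm(increments=[[0.002, 0.0003, 0, 0, 0], [0.002, 0.0003, 0, 0, 0], [0.002, 0.0003, 0, 0, 0], [0.002, 0.0003, 0, 0, 0]])

```text
time_s: 4.55
eef_pos: [485.0, 46.3, 51.2]
ee_rot: [0.998, 0.067, -0.0, 0.0]
ft_force: [-2.4, -0.9, 0.5]
grip_width: -0.001
finger_force: 1.0
```

Emit:
step_arm(increments=[[0.002, 0.0003, 0, 0, 0], [0.002, 0.0003, 0, 0, 0]])

```text
time_s: 4.75
eef_pos: [485.9, 46.6, 50.8]
ee_rot: [0.998, 0.068, -0.004, 0.0]
ft_force: [-11.3, -2.8, 7.8]
grip_width: 0.001
finger_force: 5.4
```

Emit:
step_arm(increments=[[0.001, 0, 0, 0, 0], [0, 0, 0, 0, 0], [0, 0, 0, 0, 0], [0, 0, 0, 0, 0]])

```text
time_s: 5.15
eef_pos: [485.8, 46.7, 50.5]
ee_rot: [0.998, 0.068, -0.005, 0.0]
ft_force: [-9.8, -1.2, 6.2]
grip_width: -0.005
finger_force: 4.9
```

Run:
```python
from h import *
f=grab('top','t3'); c=f['color'][115:265,170:290]
cv2.imwrite('pics/t3c.png',cv2.resize(c,None,fx=4,fy=4,interpolation=cv2.INTER_CUBIC))
```

```text
(no output)
```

View pics/t3c.png

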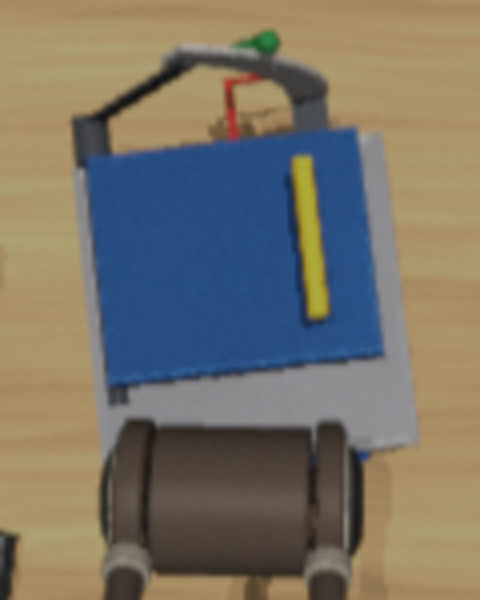

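The drawer's blue edge at (365,455) sits tight against the base front, so it is home. Next I'll back off and rise.

Emit:
step_arm(increments=[[-0.02, -0.003, 0, 0, 0], [-0.03, -0.004, 0, 0, 0], [0, 0, 0.04, 0, 0], [0, 0, 0.05, 0, 0.03], [0, 0, 0.05, 0, 0.06], [0, 0, 0.04, 0, 0.06], [0, 0, 0.02, 0, 0.06], [0.02, -0.002, 0, 0, 0.06], [0.03, -0.003, 0, 0, 0.06], [0.03, -0.003, 0, 0, 0.06], [0.03, -0.003, 0, 0, 0.06], [0.03, -0.003, 0, 0, 0.06]])

```text
time_s: 6.4
eef_pos: [582.4, 26.0, 251.9]
ee_rot: [0.998, 0.067, 0.002, 0.0]
ft_force: [0.2, -0.2, 0.3]
grip_width: 0.704
finger_force: 0.0
```

Emit:
step_arm(increments=[[0.03, -0.002, 0, 0, 0.06], [0.03, -0.002, 0, 0, 0.06], [0.01, -0.001, 0, 0, 0.06], [0, 0, 0, 0, 0.06], [0, 0, 0, 0, 0.06]])

```text
time_s: 6.9
eef_pos: [649.3, 21.2, 251.0]
ee_rot: [0.998, 0.067, -0.0, -0.0]
ft_force: [-0.2, 1.1, -0.4]
grip_width: 0.7
finger_force: 0.0
```

Emit:
step_arm(increments=[[0.0015, -0.0025, -0.02, 0, 0.06], [0, 0, -0.03, 0, 0.06], [0, 0, -0.02, 0, 0.06], [0, 0, -0.01, 0, 0.06], [0, 0, -0.01, 0, 0.06], [0, 0, -0.005, 0, 0.06], [0, 0, 0, 0, 0.06]])

```text
time_s: 7.6
eef_pos: [651.3, 18.6, 156.3]
ee_rot: [0.998, 0.067, -0.0, -0.0]
ft_force: [-1.0, -0.3, 1.0]
grip_width: 0.702
finger_force: 0.0
```

Run:
```python
from h import *
f=grab('side','s4'); c=f['color'][110:240,210:350]
cv2.imwrite('pics/s4c.png',cv2.resize(c,None,fx=4.5,fy=4.5,interpolation=cv2.INTER_CUBIC))
```

```text
(no output)
```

View pics/s4c.png

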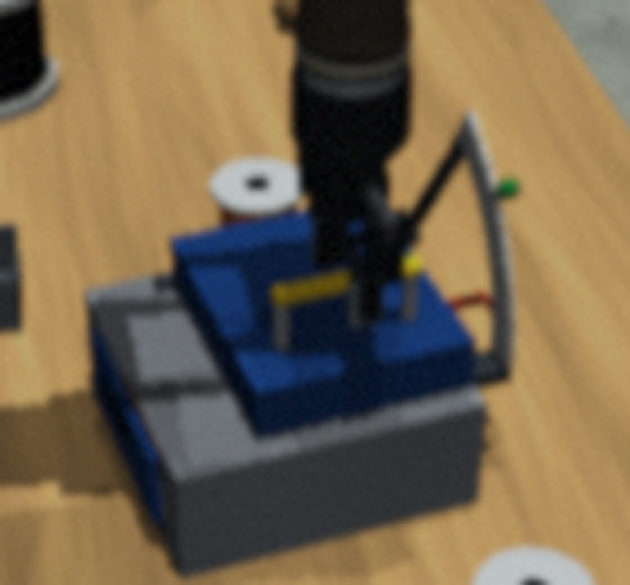

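The drawer is home, and the fingers straddle the bar at around (370,285) with clearance to both posts. Closing on it now.

Emit:
step_arm(increments=[[0, 0, 0, 0, 0.04], [0, 0, 0, 0, 0.02], [0, 0, 0, 0, 0], [0, 0, 0, 0, 0], [0, 0, 0, 0, 0], [0, 0, 0, 0, 0], [0, 0, 0, 0, 0]])

```text
time_s: 8.35
eef_pos: [652.3, 16.0, 157.4]
ee_rot: [0.998, 0.068, 0.001, 0.002]
ft_force: [0.1, -5.1, 1.3]
grip_width: 0.139
finger_force: 58.4
```

Emit:
step_arm(increments=[[-0.0004, 0.0008, 0.0043, 0, 0], [-0.0004, 0.0018, 0.0043, 0, 0], [-0.0004, 0.0028, 0.0043, 0, 0], [-0.0004, 0.0028, 0.0043, 0, 0], [-0.0004, 0.0033, 0.0039, 0, 0], [-0.0004, 0.0033, 0.0039, 0, 0], [-0.0005, 0.0033, 0.0039, 0, 0], [-0.0005, 0.0033, 0.0039, 0, 0]])

```text
time_s: 9.15
eef_pos: [649.3, 37.2, 188.6]
ee_rot: [0.998, 0.068, 0.001, 0.003]
ft_force: [4.0, -4.7, -6.5]
grip_width: 0.141
finger_force: 58.4
```

Emit:
step_arm(increments=[[-0.0005, 0.0037, 0.0035, 0, 0], [-0.0005, 0.0037, 0.0035, 0, 0], [-0.0005, 0.0037, 0.0035, 0, 0], [-0.0005, 0.0037, 0.0035, 0, 0], [-0.0006, 0.0041, 0.003, 0, 0], [-0.0006, 0.0041, 0.003, 0, 0], [-0.0006, 0.0041, 0.003, 0, 0], [-0.0006, 0.0041, 0.003, 0, 0]])

```text
time_s: 9.95
eef_pos: [645.2, 66.4, 215.7]
ee_rot: [0.998, 0.068, 0.001, 0.005]
ft_force: [2.7, -10.8, -3.4]
grip_width: 0.139
finger_force: 58.3
```

Emit:
step_arm(increments=[[-0.0006, 0.0044, 0.0025, 0, 0], [-0.0006, 0.0044, 0.0025, 0, 0], [-0.0006, 0.0044, 0.0025, 0, 0], [-0.0006, 0.0044, 0.0025, 0, 0], [-0.0006, 0.0047, 0.0019, 0, 0], [-0.0006, 0.0047, 0.0019, 0, 0], [-0.0006, 0.0047, 0.0019, 0, 0], [-0.0006, 0.0047, 0.0019, 0, 0], [0, 0, 0, 0, 0], [0, 0, 0, 0, 0]])

```text
time_s: 10.95
eef_pos: [640.2, 101.8, 235.9]
ee_rot: [0.998, 0.068, 0.001, 0.006]
ft_force: [-1.5, -11.6, 7.4]
grip_width: 0.138
finger_force: 58.8
```

Run:
```python
from h import *
f=grab('side','s5'); c=f['color'][110:210,270:340]; g=grab('top','t5'); d=g['color'][105:205,190:260]
cv2.imwrite('pics/5c.png',np.hstack([cv2.resize(x,None,fx=5.6,fy=5.6,interpolation=cv2.INTER_CUBIC) for x in(c,d)]))
```

```text
(no output)
```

View pics/5c.png

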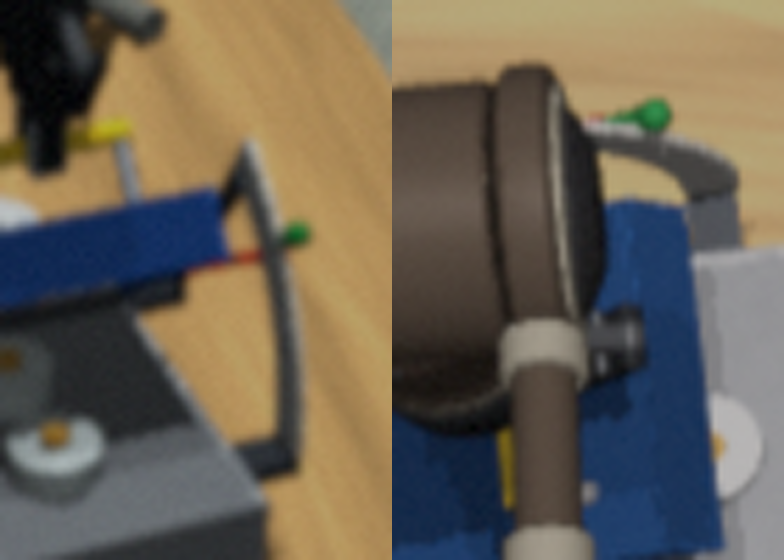

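The side crop (left) shows the cover raised with its free-face corners at about (213,188) and (227,258), and the red pointer running towards the mark at (285,238). In the top crop (right), the red tip at about (603,120) stands next to the mark's inner end at about (618,120). I'll check the angle numerically.

Run:
```python
from fit import *
S5=pickle.load(open('s5.pkl','rb'));T5=pickle.load(open('t5.pkl','rb'))
def rot(P,a):
    P=np.array(P,float); y,z=94-P[:,1],P[:,2]-92; c,s=np.cos(a),np.sin(a)
    return np.c_[P[:,0],94-(y*c-z*s),92+y*s+z*c]
cr=lambda q,o:((q-o+.5)*5.6-.5).round().tolist()
for a in(.6,.65,.7,.75,.8):
    P=W(m,rot([(88,-91,132),(88,-91,92),(130,-46,92)],a))
    print(a,'side corners,tip',cr(proj(S5,P),[270,110]),'top tip',cr(proj(T5,P[[0,2]]),[190,105]))
P=W(m,rot([(130,-46,92),(130,-80,92)],.737));print('mark side',cr(proj(S5,P),[270,110]),'top',cr(proj(T5,P),[190,105]))
```

```text
0.6 side corners,tip [[227.0, 218.0], [241.0, 293.0], [280.0, 279.0]] top tip [[267.0, 197.0], [232.0, 142.0]]
0.65 side corners,tip [[222.0, 201.0], [238.0, 276.0], [278.0, 267.0]] top tip [[251.0, 195.0], [223.0, 139.0]]
0.7 side corners,tip [[217.0, 185.0], [234.0, 258.0], [275.0, 254.0]] top tip [[233.0, 194.0], [212.0, 137.0]]
0.75 side corners,tip [[212.0, 169.0], [230.0, 242.0], [272.0, 242.0]] top tip [[214.0, 193.0], [201.0, 135.0]]
0.8 side corners,tip [[206.0, 153.0], [226.0, 225.0], [269.0, 230.0]] top tip [[195.0, 192.0], [190.0, 134.0]]
mark side [[273.0, 245.0], [295.0, 234.0]] top [[204.0, 136.0], [257.0, 116.0]]
```

Emit:
step_arm(increments=[[-0.0002, 0.0016, 0.0009, 0, 0], [-0.0002, 0.0016, 0.0009, 0, 0], [-0.0002, 0.0016, 0.0009, 0, 0], [-0.0002, 0.0016, 0.0009, 0, 0], [0, 0, 0, 0, 0], [0, 0, 0, 0, 0], [0, 0, 0, 0, 0], [0, 0, 0, 0, 0]])

```text
time_s: 11.85
eef_pos: [639.2, 108.8, 238.7]
ee_rot: [0.998, 0.068, 0.001, 0.005]
ft_force: [-0.6, -10.2, 4.5]
grip_width: 0.137
finger_force: 58.6
```

Run:
```python
from h import *
f=grab('side','s6'); c=f['color'][110:210,270:340]; g=grab('top','t6'); d=g['color'][105:205,190:260]
cv2.imwrite('pics/6c.png',np.hstack([cv2.resize(x,None,fx=5.6,fy=5.6,interpolation=cv2.INTER_CUBIC) for x in(c,d)]))
```

```text
(no output)
```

View pics/6c.png

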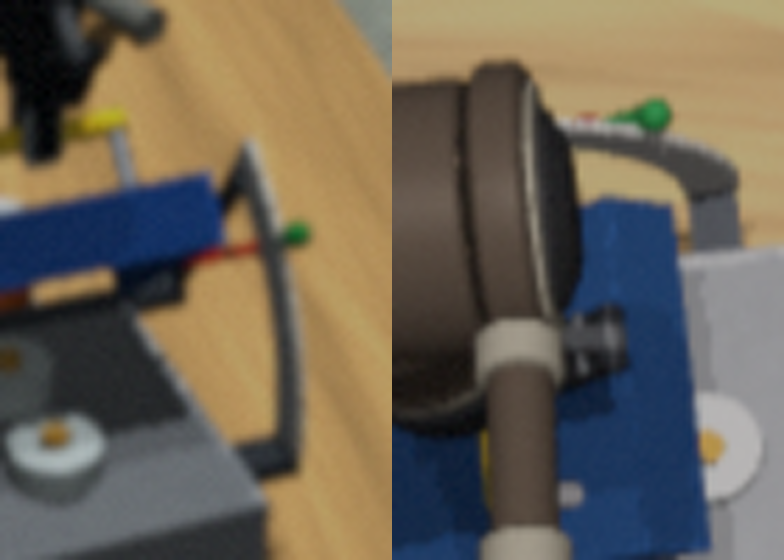

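The side crop now has the corners at (208,174) and (223,244), which gives about 0.74 rad. The red pointer lines up with the green mark in both views, and the ball has not moved. I'll let it settle, then hand in.

Emit:
step_arm(increments=[[0, 0, 0, 0, 0], [0, 0, 0, 0, 0], [0, 0, 0, 0, 0], [0, 0, 0, 0, 0], [0, 0, 0, 0, 0]])

```text
time_s: 12.45
eef_pos: [639.2, 108.8, 238.7]
ee_rot: [0.998, 0.068, 0.001, 0.005]
ft_force: [0.1, -10.9, 5.6]
grip_width: 0.137
finger_force: 58.6
```

```bash
python3 -c "
from plant import bot
s=bot.get_state();print(s['eef_pos'],s['finger_force'],max(map(abs,s['qvel'])));print(bot.job_done())"
```

```text
[639.21558785 108.81938384 238.73202347] 58.63250255584717 0.001661149967325378
the job is handed in; nothing more can be done
None
```

I pushed the drawer home with the cover down, then lifted the cover to about 0.74 rad (mark measured at about 0.737) and handed the job in at about 12.5 s, still gripping the handle; no verdict was returned.

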